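Set out tint tins in dosing order beside the balance

ROBOT

A 6-joint arm with a two-finger parallel gripper is mounted at the origin on the work surface. World frame = base frame: x ahead of the robot, y to its left, z up, the work surface at z = 0. Lengths are in m, angles in rad, forces in N, time in s.
With the tool pointing down it reaches from about 0.225 to 0.725 m from the base axis. Payload 3.1 kg.
Tool frame: the origin (TCP) lies on the mounting face of the last link; the fingertips stand 173 mm ahead of it and the grasp point (between the pads) lies 155 mm ahead of it; x points along the fingers, z is the direction in which the jaws open and shut, and the axes are right-handed (so a half turn about x gives the same grasp; the last joint's range is limited). The gripper opens to 85 mm and grips with 20 to 120 N. Pads are 22 mm wide; open, the fingers measure 114 mm over their backs; the gripper's body (76 mm by 85 mm) begins 54 mm behind the grasp point. The pads swing forward as they close: fully open they stand 13 mm farther back than shut.
Start: joints at [1.17, 0.048, 0.099, 1.622, 0, 1.443], TCP at [0.141, 0.506, 0.405] pointing down, gripper open.
Joint ranges: [-2.91, 2.91], [-0.99, 1.94], [-1.21, 1.42], [-2.12, 2.29], [-1.49, 1.47], [-3.14, 3.14]. Speed limits (rad/s): [2.79, 2.79, 3.14, 3.14, 3.14, 3.14].

INTERFACE

Orientations are given as a rotation vector (axis times angle).
In Python, from rig import arm gives the robot as it stands.
- The arm moves only by the tool move_arm, never from a script. Its argument "deltas" is a list that holds one entry, the list of rows, each a list of 7 numbers: the opening, from 0 (shut) to 1 (fully open), then the shift along the world's x, y, z in mm, then the turn, a rotation vector about the world's x, y, z in degrees. A call has exactly 10 rows; each row is the pose to reach, as a shift and turn from the pose measured when the call began; what a row does not reach only later rows make up. A row lasts 1/10 s, in which the tool goes at most 50 mm and 8.59 degrees, less where a joint would pass 70% of its speed; a pose out of reach is approached as far as the arm can. A call with a gripper value outside its range is refused whole. The fingers move at their own pace and stop on an object; "squeeze" is the grip in N (left out, the last holds). Time passes only in rows, so rows that repeat a pose let the fingers close, or fill a call up. It gives the time, the measured TCP pose, the force and the opening at its end, in the units of the state.
- arm.sense(): the state, without advancing time (a new reading comes with each control period).
- arm.capture(name): name is "scene" or "top" or "wrist"; returns (picture, depth): 480x640x3 uint8, blue, green, red; 480x640 float32, m along the optical axis (not along the pixel's ray), 0 where there is no reading.
- arm.camera_model(name): a dict with "fx", "fy", "cx", "cy" (pixels), "rvec" (rotation vector, rad) and "tvec" (3), from world to camera coordinates, as OpenCV has them. Camera axes: x right, y down, z forward; pixel columns grow to the right and rows downward; lengths in m; the calibration is good to about 2 mm. A picture is of the moment at which its call begins: read the wrist's pose just before it. camera_model takes no time and is no camera call; for the wrist camera it gives the pose at the moment of the call.
- arm.finish_job(): hands the job in, once; it reports no verdict.
The state is a dict: "time_s": time; "joints": joint angles; "qd": joint speeds; "joint_torque": joint torques, N m; "position": TCP position; "orientation": TCP orientation; "contact_force": force on the tool from outside, world axes, zero at the start; "moment": the same for the moment, N m; "gripper_width": finger opening in m.
Only numpy, scipy, OpenCV 4.12 (cv2) and the standard library are available. Lean on these libraries where they do the work, as an engineer would, in place of code of your own. Each camera call takes 0.05 s, during which the arm holds its last target. There are 200 camera calls.

TASK

Set out this paint-mixing job: stand the empty cup gently in the middle of the balance's pan, and stand the three tint tins on the row of drip discs, one centred on each disc, in dosing order: the yellow tin on the disc nearest the balance, the blue tin on the disc farthest from it, and the red tin between them. Keep the tins and the cup upright all the way, do not strike or press the balance hard, and leave the paint can and the mouse where they are.

Things in the scene. Friction and masses are not known exactly. Their poses are not given: they have to be found in the camera images.
- cup_mid (a point): White empty open mixing cup, standing upright: 80 mm tall, outside diameter 49 mm at the foot widening to 60 mm at the rim, wall 3 mm, 60 g. The point is on its axis, half-way up (40 mm above its underside); z is its axis, up.
- red_tin_mid (a point): Red tint tin: closed steel can, 56 mm diameter, 76 mm tall, with a red band and a red lid disc (50 mm across, the top 4 mm), about 0.22 kg, standing upright. The point is on its axis, half-way up (38 mm above its underside); z is its axis, up.
- yellow_tin_mid (a point): Yellow tint tin: closed steel can, 56 mm diameter, 76 mm tall, with a yellow band and a yellow lid disc (50 mm across, the top 4 mm), about 0.22 kg, standing upright. The point is on its axis, half-way up (38 mm above its underside); z is its axis, up.
- blue_tin_mid (a point): Blue tint tin: closed steel can, 56 mm diameter, 76 mm tall, with a blue band and a blue lid disc (50 mm across, the top 4 mm), about 0.22 kg, standing upright. The point is on its axis, half-way up (38 mm above its underside); z is its axis, up.
- balance: Bench balance, fixed, at the left or right end of the row of discs. Black base 38 mm high, 130 mm wide, from 65 mm before to 125 mm behind the pan's centre; round steel pan 110 mm across, its flat top 50 mm above the bench. A tilted display behind the pan, from about 70 mm off its centre, rises to about 120 mm. Origin: at bench height under the pan's centre; z up, x towards the display.
- disc_black: Black drip disc, fixed flat on the bench: 80 mm diameter, 6 mm thick. One of three that form a row running sideways (along y) away from the balance, about 105 mm apart; any of the three may have any place in the row. The origin is at the centre of its underside, at bench height.
- disc_green: Green drip disc, fixed flat on the bench: 80 mm diameter, 6 mm thick. One of three that form a row running sideways (along y) away from the balance, about 105 mm apart; any of the three may have any place in the row. The origin is at the centre of its underside, at bench height.
- disc_grey: Light silver-grey drip disc, fixed flat on the bench: 80 mm diameter, 6 mm thick. One of three that form a row running sideways (along y) away from the balance, about 105 mm apart; any of the three may have any place in the row. The origin is at the centre of its underside, at bench height.
- paint_can: Bystander: closed paint can with white band and dark lid, 86 mm diameter, 94 mm tall, 0.75 kg, loose, at the end of the row opposite to the balance. The origin is at the centre of its underside. Leave it alone.
- mouse: Bystander: black computer mouse, 100 x 58 x 30 mm, loose, beyond the row of discs. The origin is at the centre of its underside. Leave it alone.

How it is judged:
At the end, for the whole second after the job is handed in: The cup stands upright on the pan with its axis within 15 mm of the pan's centre; each tin stands upright on a drip disc, its axis within 12 mm of the disc's centre: yellow on the disc nearest the balance, red on the middle disc, blue on the farthest; all at rest and released (horizontal distance between cup_mid and balance below 0.015 m and height (world z) of cup_mid between 0.085 and 0.095 m and angle between each of cup_mid, yellow_tin_mid, red_tin_mid, blue_tin_mid's own z axis and vertical below 0.1 rad and (horizontal distance between yellow_tin_mid and disc_black below 0.012 m or horizontal distance between yellow_tin_mid and disc_green below 0.012 m or horizontal distance between yellow_tin_mid and disc_grey below 0.012 m) and height (world z) of yellow_tin_mid between 0.04 and 0.048 m and horizontal distance between yellow_tin_mid and balance below 0.238 m and (horizontal distance between red_tin_mid and disc_black below 0.012 m or horizontal distance between red_tin_mid and disc_green below 0.012 m or horizontal distance between red_tin_mid and disc_grey below 0.012 m) and height (world z) of red_tin_mid between 0.04 and 0.048 m and horizontal distance between red_tin_mid and balance between 0.238 and 0.341 m and (horizontal distance between blue_tin_mid and disc_black below 0.012 m or horizontal distance between blue_tin_mid and disc_green below 0.012 m or horizontal distance between blue_tin_mid and disc_grey below 0.012 m) and height (world z) of blue_tin_mid between 0.04 and 0.048 m and horizontal distance between blue_tin_mid and balance above 0.341 m and linear speed of each of red_tin, yellow_tin, blue_tin, cup below 0.02 m/s); the robot touches nothing.
It fails at once if the paint can was pushed out of place (distance of paint_can from where it was at the start of the episode above 0.02 m or angle between paint_can's own z axis and vertical above 0.3 rad).
It fails at once if the mouse was pushed out of place (distance of mouse from where it was at the start of the episode above 0.02 m or angle between mouse's own z axis and vertical above 0.3 rad).
It fails at once if a tin or the cup was tipped over (angle between any of red_tin_mid, yellow_tin_mid, blue_tin_mid, cup_mid's own z axis and vertical above 0.7 rad).
It fails at once if the balance was struck or pressed hard (over 40 N) (contact force between balance and anything else above 40 N).
It also fails if it takes over 96 s, if anything falls off the work surface, if the arm or the gripper's body presses on something with over 40 N, if the wrist force passes 120 N, or if a joint passes its speed limit or range.

## Working session

There is one attempt and no reset: what is moved stays moved. The work goes in short steps, Python scripts to look and compute and a tool call to move; the robot and the scene stay as the last step left them, time stands still between calls to the robot, and variables do not carry over. Pictures are saved under pics/ and viewed, about 12 in all and at most 16, crops included, and the job is handed in when it is done.

Besides the shell and the picture viewer there is one more tool, called as a command line: name --argument value ..., lists and objects as JSON in quotes. move_arm: Moves the arm, as the interface text tells. Its arguments: {"type":"object","properties":{"deltas":{"type":"array","items":{"type":"array","items":{"type":"array","items":{"type":"number"}}}},"squeeze":{"type":"number"}},"required":["deltas"]}

```bash
mkdir -p pics; cat > h.py <<'E'
import numpy as np, cv2
from rig import arm
def world(name, d=None, m=None):
    m=m or arm.camera_model(name)
    R=cv2.Rodrigues(np.array(m["rvec"],float))[0]; t=np.array(m["tvec"],float).ravel()
    v,u=np.mgrid[0:480,0:640]
    P=np.stack([(u-m["cx"])/m["fx"]*d,(v-m["cy"])/m["fy"]*d,d],-1)
    return (P-t)@R
E
python3 - <<'E'
from h import *
s=arm.sense(); print(s)
for n in("top","scene"):
    p,d=arm.capture(n); cv2.imwrite(f"pics/{n}0.png",p); np.save(f"{n}_d.npy",d); m=arm.camera_model(n)
    W=world(n,d,m); np.save(f"{n}_w.npy",W); print(n,m,(d==0).mean())
E
```

```text
{'time_s': 0.0, 'joints': array([ 1.17017166e+00,  4.87426382e-02,  9.75706389e-02,  1.62200464e+00,
       -6.11723650e-06,  1.44298742e+00]), 'qd': array([ 4.73190062e-05,  1.22440530e-03, -6.04717856e-04,  1.51591892e-03,
       -5.40845147e-04, -1.06009700e-03]), 'joint_torque': array([ 8.07415363e-04, -3.38774550e+01,  3.20019615e+01,  2.00646714e-02,
       -8.47917363e-06, -1.86003341e-06]), 'position': array([0.14139204, 0.50538111, 0.40350726]), 'orientation': array([-1.00721006,  1.32811005,  1.00522807]), 'contact_force': array([ 1.05403857, -0.52071458, -0.27638686]), 'moment': array([ 0.04518165,  0.0037778 , -0.00272254]), 'gripper_width': 0.08512435350598457}
top {'fx': 463.8909958013563, 'fy': 463.8909958013563, 'cx': 323.9751945311963, 'cy': 240.76467189914686, 'rvec': array([ 2.1204905 , -2.1570324 ,  0.15652694]), 'tvec': array([0.02122188, 0.60171881, 0.8469956 ])} 0.004052734375
scene {'fx': 589.8825668979766, 'fy': 589.8825668979766, 'cx': 320.9514834913543, 'cy': 233.8504398151113, 'rvec': array([ 1.35894752,  2.4342108 , -0.68613147]), 'tvec': array([ 0.30609712, -0.40563794,  1.46067616])} 0.00390625
```

View pics/top0.png

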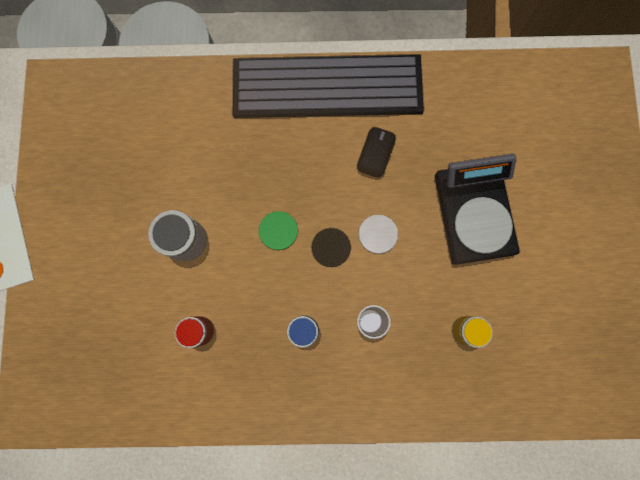

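View pics/scene0.png

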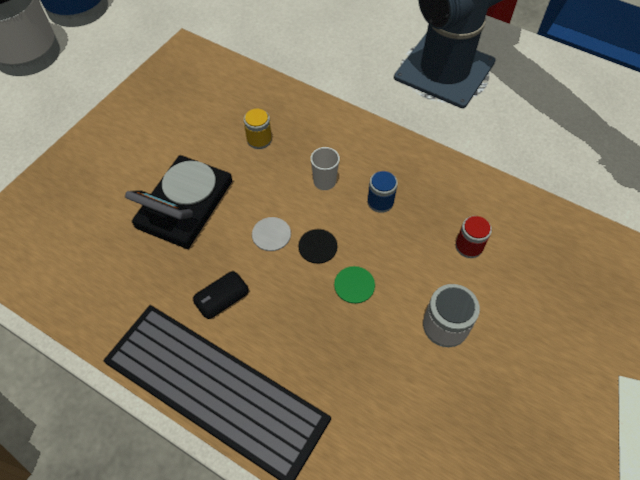

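Balance is on the right, so in the top view yellow goes to the grey disc (378,234), red to black (331,247) and blue to green (278,230). The cup is at (373,322), the tins at red (190,332), blue (302,332) and yellow (477,332).

```bash
python3 - <<'E'
from h import *
W=np.load("top_w.npy"); p=cv2.imread("pics/top0.png")
def fit(n,u,v,zlo,zhi,r):
    vv,uu=np.mgrid[0:480,0:640]; k=(np.hypot(uu-u,vv-v)<r)&(W[...,2]>zlo)&(W[...,2]<zhi)
    q=W[k]; c,rad=cv2.minEnclosingCircle(q[:,:2].astype(np.float32))
    print(n,k.sum(),"mean",q.mean(0).round(4),"circ",np.round(c,4),round(rad,4))
fit("red",190,332,.066,.09,25);fit("blue",302,332,.066,.09,25);fit("yellow",477,332,.066,.09,25);fit("cup",373,322,.070,.095,25)
fit("pan",483,225,.044,.056,31);fit("can",172,233,.08,.11,35)
hsv=cv2.cvtColor(p,cv2.COLOR_BGR2HSV)
lab=cv2.cvtColor(p,cv2.COLOR_BGR2LAB).astype(int)
for n,u,v in(("green",278,230),("black",331,247),("grey",378,234),("panc",483,225)):
    k=(np.abs(lab-lab[v,u]).max(-1)<22).astype(np.uint8)
    c=[x for x in cv2.findContours(k,0,1)[0] if cv2.pointPolygonTest(x,(u,v),False)>=0][0]
    e=cv2.fitEllipse(cv2.convexHull(c)); m=arm.camera_model("top")
    R=cv2.Rodrigues(m["rvec"])[0]; o=-R.T@m["tvec"]
    g=R.T@np.array([(e[0][0]-m["cx"])/m["fx"],(e[0][1]-m["cy"])/m["fy"],1])
    z=.05 if n=="panc" else .006
    print(n,np.round(e[0],1),np.round(e[1],1),"xyz",np.round(o+g*(z-o[2])/g[2],4), "depth z",W[v,u].round(4))
fit("mouse",376,152,.015,.05,35)
E
```

```text
red 758 mean [0.435  0.2572 0.0754] circ [0.4345 0.2586] 0.0282
blue 746 mean [0.4331 0.0537 0.0758] circ [0.4331 0.0539] 0.0279
yellow 778 mean [ 0.4274 -0.26    0.0761] circ [ 0.4273 -0.2615] 0.028
cup 217 mean [ 0.4484 -0.0778  0.0794] circ [ 0.4486 -0.0751] 0.0299
pan 2522 mean [ 0.6273 -0.2941  0.0511] circ [ 0.6281 -0.2947] 0.0551
can 1726 mean [0.6149 0.2904 0.0924] circ [0.6166 0.292 ] 0.0435
green [277.7 229.8] [37.8 38.8] xyz [0.6323 0.1043 0.006 ] depth z [0.6316 0.1036 0.0072]
black [330.6 247.2] [38.5 38.7] xyz [ 0.5948 -0.002   0.006 ] depth z [ 0.5951 -0.0027  0.0073]
grey [377.9 233.3] [37.7 38.5] xyz [ 0.6215 -0.0978  0.006 ] depth z [ 0.6201 -0.098   0.0055]
panc [483.3 224.7] [53.6 56.5] xyz [ 0.6272 -0.2957  0.05  ] depth z [ 0.6266 -0.2951  0.05  ]
mouse 1314 mean [ 0.7855 -0.096   0.0288] circ [ 0.7889 -0.0954] 0.0521
```

```bash
cat >> h.py <<'E'
from scipy.spatial.transform import Rotation as Ro
def show(*tgt):
    s=arm.sense(); R=Ro.from_rotvec(s["orientation"]).as_matrix(); g=s["position"]+R[:,0]*.155
    print("t",s["time_s"],"tcp",s["position"].round(4),"grasp",g.round(4),"x",R[:,0].round(3),"z",R[:,2].round(3),"F",s["contact_force"].round(1),"w",s["gripper_width"],"j6",s["joints"][5].round(2))
    jaw=R[:,2]*np.sign(R[1,2]); T=np.column_stack([[0,0,-1],np.cross([0,1,0],[0,0,-1]),[0,1,0]])
    if R[1,2]<0: T=np.column_stack([[0,0,-1],np.cross([0,-1,0],[0,0,-1]),[0,-1,0]])
    print("turn to jaws on y, deg",np.degrees(Ro.from_matrix(T@R.T).as_rotvec()).round(2))
    for t in tgt: print("shift mm",((np.array(t)-g)*1000).round(1))
E
python3 -c "
from h import *
show((.4345,.258,.15),(.4345,.258,.045))"
```

```text
t 0.1 tcp [0.1414 0.5054 0.4036] grasp [0.1412 0.5051 0.2486] x [-0.001 -0.002 -1.   ] z [ 0.269  0.963 -0.002] F [ 0.2  0.2 -0.7] w 0.085373712675042 j6 1.44
turn to jaws on y, deg [ 0.12 -0.03 15.63]
shift mm [ 293.3 -247.1  -98.6]
shift mm [ 293.3 -247.1 -203.6]
```

move_arm --deltas '[[[1,29,-25,-9,0,0,2],[1,59,-49,-18,0,0,4],[1,88,-74,-27,0,0,6],[1,117,-99,-36,0,0,8],[1,147,-124,-45,0,0,10],[1,176,-148,-54,0,0,12],[1,205,-173,-63,0,0,14],[1,235,-198,-72,0,0,15.6],[1,264,-222,-81,0,0,15.6],[1,293,-247,-89,0,0,15.6]]]' --squeeze 40

```text
time_s: 1.1
position: [0.4352, 0.2571, 0.3135]
orientation: [-1.21, 1.212, 1.209]
contact_force: [0.7, 0.5, 0.6]
gripper_width: 0.0855
```

```bash
python3 - <<'E'
from h import *
show((.4345,.258,.045))
m=arm.camera_model("wrist")
p,d=arm.capture("wrist"); cv2.imwrite("pics/w1.png",p)
W=world("wrist",d,m)
k=(abs(W[...,0]-.4345)<.06)&(abs(W[...,1]-.258)<.06)&(W[...,2]>.066)&(W[...,2]<.085)
print(k.sum()); q=W[k]
if len(q)>9:print(q.mean(0),cv2.minEnclosingCircle(q[:,:2].astype(np.float32)))
E
```

```text
t 1.1 tcp [0.4352 0.2571 0.3135] grasp [0.4349 0.2568 0.1585] x [-0.001 -0.002 -1.   ] z [ 0.001  1.    -0.002] F [0.7 0.5 0.6] w 0.08545774924768973 j6 0.4
turn to jaws on y, deg [ 0.14 -0.08  0.03]
shift mm [  -0.4    1.2 -113.5]
7764
[0.432465   0.2587778  0.07536266] ((0.4349968731403351, 0.25894099473953247), 0.028096983209252357)
```

View pics/w1.png

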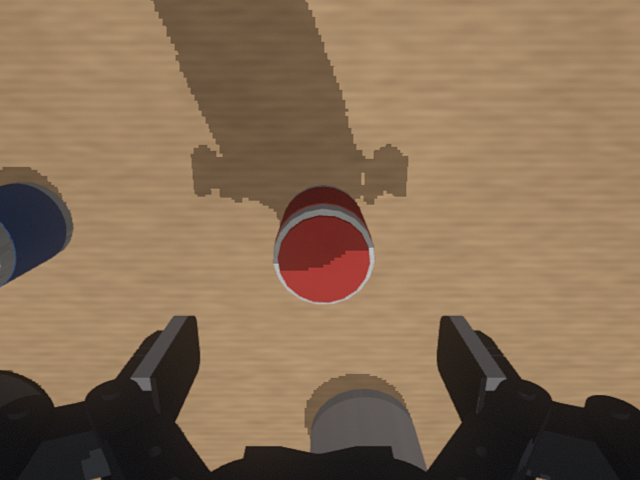

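The red tin sits at (323,255), centred between the fingers, and the wrist and top fits agree within 1 mm. Descending, gripping and lifting.

move_arm --deltas '[[[1,0,2,-25,0,0,0],[1,0,2,-50,0,0,0],[1,0,2,-75,0,0,0],[1,0,2,-95,0,0,0],[1,0,2,-108,0,0,0],[1,0,2,-113,0,0,0],[1,0,2,-113,0,0,0],[0,0,2,-113,0,0,0],[0,0,2,-113,0,0,0],[0,0,2,-113,0,0,0]]]' --squeeze 40

```text
time_s: 2.15
position: [0.4395, 0.2565, 0.2008]
orientation: [-1.211, 1.212, 1.199]
contact_force: [-0.9, -0.9, 3.3]
gripper_width: 0.0552
```

move_arm --deltas '[[[0,0,0,0,0,0,0],[0,0,0,0,0,0,0],[0,0,0,0,0,0,0],[0,0,0,10,0,0,0],[0,0,0,30,0,0,0],[0,0,0,50,0,0,0],[0,0,0,70,0,0,0],[0,0,0,90,0,0,0],[0,0,0,110,0,0,0],[0,0,0,120,0,0,0]]]'

```text
time_s: 3.15
position: [0.4398, 0.2566, 0.3232]
orientation: [-1.212, 1.21, 1.198]
contact_force: [0.1, 1.6, -1.9]
gripper_width: 0.0554
```

```bash
python3 - <<'E'
from h import *
show((.5948,-.002,.171),(.5948,-.002,.051))
p,d=arm.capture("wrist"); cv2.imwrite("pics/w2.png",p)
E
```

```text
t 3.15 tcp [0.4398 0.2566 0.3232] grasp [0.4409 0.2559 0.1682] x [ 0.007 -0.004 -1.   ] z [ 0.006  1.    -0.004] F [ 0.1  1.6 -1.9] w 0.0554052065512195 j6 0.4
turn to jaws on y, deg [0.24 0.41 0.32]
shift mm [ 153.9 -257.9    2.8]
shift mm [ 153.9 -257.9 -117.2]
```

View pics/w2.png

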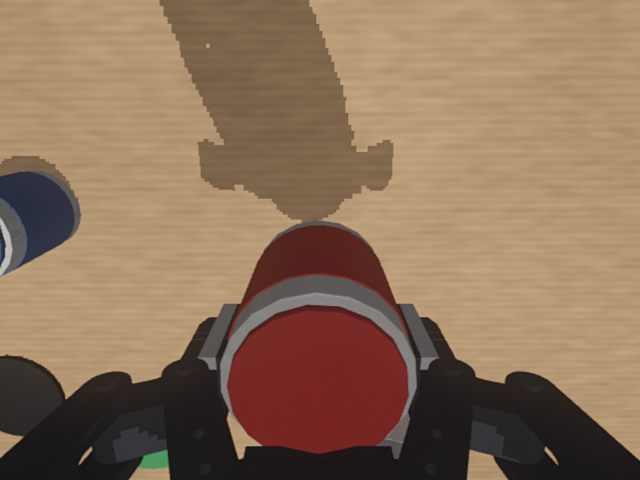

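The red tin is held upright between the pads, lid centre near (318,378). The arm ended 5 mm off in x, so I'll measure the tin's offset in the hand.

```bash
cat >> h.py <<'E'
from scipy.optimize import least_squares
def held(col=None,r=.025,name="wrist"):
    "held tin: lid centre (world) from the wrist camera, minus grasp point"
    s=arm.sense(); R=Ro.from_rotvec(s["orientation"]).as_matrix(); g=s["position"]+R[:,0]*.155
    m=arm.camera_model("wrist"); p,d=arm.capture("wrist"); W=world("wrist",d,m)
    zc=W[...,2]; k=(np.abs(W[...,:2]-g[:2]).max(-1)<.045)&(zc>g[2]+.012)&(zc<g[2]+.055)
    hsv=cv2.cvtColor(p,cv2.COLOR_BGR2HSV)
    k&=(hsv[...,1]>120)
    z=np.percentile(zc[k],95); k&=zc>z-.004
    q=W[k][:,:2]; x=q[:,0]; y=q[:,1]
    # left/right/top extents -> edge points per image column: the largest-x side boundary
    yb=np.round(y,3); e=np.array([(x[yb==b].max(),b) for b in np.unique(yb)])
    c0=np.median(q,0); f=least_squares(lambda c:np.hypot(e[:,0]-c[0],e[:,1]-c[1])-r,c0,loss="soft_l1",f_scale=.001)
    print("lid z",z.round(4),"n",k.sum(),"centre",f.x.round(4),"rms",np.sqrt(np.mean(f.fun**2)).round(4),"y ext",y.min().round(4),y.max().round(4),"x ext",x.min().round(4),x.max().round(4),"off",(f.x-g[:2]).round(4))
    return f.x,g
E
python3 -c "
from h import *
held(); show()"
```

```text
lid z 0.2005 n 21208 centre [0.4335 0.2559] rms 0.0012 y ext 0.2314 0.2805 x ext 0.4109 0.4583 off [-0.008  -0.0003]
t 3.25 tcp [0.44   0.2567 0.3229] grasp [0.4412 0.2561 0.1679] x [ 0.008 -0.004 -1.   ] z [ 0.006  1.    -0.004] F [-0.3  0.7 -1.6] w 0.05565719694425197 j6 0.4
turn to jaws on y, deg [0.22 0.45 0.32]
```

```bash
sed -i 's/x\[yb==b\].max()/x[yb==b].min()/' h.py; python3 -c "
from h import *
held()"
```

```text
lid z 0.199 n 21195 centre [0.4363 0.2557] rms 0.0002 y ext 0.2313 0.2805 x ext 0.4111 0.4585 off [-0.0049 -0.0003]
```

move_arm --deltas '[[[0,10,-16,0,0.2,0.4,0.3],[0,30,-48,0,0.2,0.4,0.3],[0,50,-81,0,0.2,0.4,0.3],[0,70,-113,0,0.2,0.4,0.3],[0,90,-145,0,0.2,0.4,0.3],[0,110,-177,0,0.2,0.4,0.3],[0,130,-210,0,0.2,0.4,0.3],[0,150,-242,0,0.2,0.4,0.3],[0,159,-258,0,0.2,0.4,0.3],[0,159,-258,0,0.2,0.4,0.3]]]'

```text
time_s: 4.3
position: [0.5991, -0.0037, 0.3192]
orientation: [-1.205, 1.215, 1.209]
contact_force: [-0.6, 0.3, -1.7]
gripper_width: 0.0552
```

```bash
python3 -c "
from h import *
held(); show()"
```

```text
lid z 0.1954 n 21223 centre [ 0.5938 -0.0043] rms 0.0002 y ext -0.029 0.0203 x ext 0.5687 0.6159 off [-0.0046 -0.0004]
t 4.35 tcp [ 0.5984 -0.0023  0.3195] grasp [ 0.5977 -0.0023  0.1645] x [-0.005 -0.    -1.   ] z [ 0.002  1.    -0.   ] F [-0.1  0.  -3. ] w 0.05509632431647128 j6 -0.11
turn to jaws on y, deg [ 0.01 -0.28  0.12]
```

move_arm --deltas '[[[0,1,0,-10,0,-0.3,0],[0,1,0,-30,0,-0.3,0],[0,1,0,-50,0,-0.3,0],[0,1,0,-70,0,-0.3,0],[0,1,0,-85,0,-0.3,0],[0,1,0,-95,0,-0.3,0],[0,1,0,-100,0,-0.3,0],[0,1,0,-103,0,-0.3,0],[0,1,0,-103,0,-0.3,0],[0,1,0,-103,0,-0.3,0]]]'

```text
time_s: 5.35
position: [0.5999, -0.0023, 0.2175]
orientation: [-1.209, 1.209, 1.206]
contact_force: [-0.3, 0.8, -2.0]
gripper_width: 0.0552
```

```bash
python3 -c "
from h import *
held(); show()"
```

```text
lid z 0.0937 n 21201 centre [ 0.5954 -0.0028] rms 0.0002 y ext -0.0273 0.0219 x ext 0.5703 0.6177 off [-0.0049 -0.0004]
t 5.4 tcp [ 0.6    -0.0024  0.2176] grasp [ 0.6003 -0.0024  0.0626] x [ 0.002 -0.    -1.   ] z [ 0.002  1.    -0.   ] F [ 0.5  0.4 -2.6] w 0.05499300603105652 j6 -0.11
turn to jaws on y, deg [0.02 0.14 0.13]
```

move_arm --deltas '[[[0,0,0,-4,0,0,0],[0,0,0,-8,0,0,0],[0,0,0,-10,0,0,0],[0,0,0,-11.5,0,0,0],[0,0,0,-11.5,0,0,0],[0,0,0,-11.5,0,0,0],[1,0,0,-11.5,0,0,0],[1,0,0,-11.5,0,0,0],[1,0,0,-11.5,0,0,0],[1,0,0,-11.5,0,0,0]]]'

```text
time_s: 6.4
position: [0.6001, -0.0024, 0.2059]
orientation: [-1.209, 1.209, 1.206]
contact_force: [-0.5, -0.3, -0.6]
gripper_width: 0.0854
```

```bash
python3 -c "
from h import *
show((.4331,.0539,.15))"
```

```text
t 6.4 tcp [ 0.6001 -0.0024  0.2059] grasp [ 0.6004 -0.0024  0.0509] x [ 0.003 -0.    -1.   ] z [ 0.002  1.    -0.   ] F [-0.5 -0.3 -0.6] w 0.08542855406661125 j6 -0.11
turn to jaws on y, deg [0.02 0.15 0.13]
shift mm [-167.3   56.3   99.1]
```

move_arm --deltas '[[[1,0,0,30,0,0,0],[1,0,0,65,0,0,0],[1,0,0,100,0,0,0],[1,-30,10,102,0,0.1,0.1],[1,-65,22,102,0,0.1,0.1],[1,-100,34,102,0,0.1,0.1],[1,-135,45,102,0,0.1,0.1],[1,-167,56,102,0,0.1,0.1],[1,-167,56,102,0,0.1,0.1],[1,-167,56,102,0,0.1,0.1]]]'

```text
time_s: 7.4
position: [0.4329, 0.0538, 0.3081]
orientation: [-1.211, 1.208, 1.207]
contact_force: [0.9, -0.4, -0.3]
gripper_width: 0.0854
```

```bash
python3 -c "
from h import *
show((.4331,.0539,.0455))"
```

```text
t 7.4 tcp [0.4329 0.0538 0.3081] grasp [0.4332 0.0537 0.1531] x [ 0.002 -0.001 -1.   ] z [-0.     1.    -0.001] F [ 0.9 -0.4 -0.3] w 0.0853848083024965 j6 -0.03
turn to jaws on y, deg [ 0.03  0.14 -0.  ]
shift mm [-1.000e-01  2.000e-01 -1.076e+02]
```

move_arm --deltas '[[[1,0,0,-25,0,0,0],[1,0,0,-50,0,0,0],[1,0,0,-75,0,0,0],[1,0,0,-92,0,0,0],[1,0,0,-103,0,0,0],[1,0,0,-107,0,0,0],[1,0,0,-107,0,0,0],[0,0,0,-107,0,0,0],[0,0,0,-107,0,0,0],[0,0,0,-107,0,0,0]]]'

```text
time_s: 8.4
position: [0.4337, 0.0538, 0.2025]
orientation: [-1.212, 1.205, 1.205]
contact_force: [-0.6, 0.6, 3.5]
gripper_width: 0.0552
```

move_arm --deltas '[[[0,0,0,0,0,0,0],[0,0,0,0,0,0,0],[0,0,0,10,0,0,0],[0,0,0,30,0,0,0],[0,0,0,50,0,0,0],[0,0,0,70,0,0,0],[0,0,0,90,0,0,0],[0,0,0,110,0,0,0],[0,0,0,120,0,0,0],[0,0,0,120,0,0,0]]]'

```text
time_s: 9.4
position: [0.4343, 0.0538, 0.3244]
orientation: [-1.214, 1.203, 1.202]
contact_force: [-0.1, 0.1, -1.0]
gripper_width: 0.055
```

```bash
python3 -c "
from h import *
f,g=held(); show(); print((.632-f[0],.104-f[1]))"
```

```text
lid z 0.1989 n 19365 centre [0.4341 0.0534] rms 0.0002 y ext 0.0288 0.0778 x ext 0.4087 0.4547 off [-0.0016 -0.0003]
t 9.45 tcp [0.4339 0.0538 0.323 ] grasp [0.4349 0.0537 0.168 ] x [ 0.007 -0.001 -1.   ] z [-0.     1.    -0.001] F [ 0.1 -0.5 -2.9] w 0.055081051309679094 j6 -0.03
turn to jaws on y, deg [ 0.03  0.38 -0.01]
(np.float64(0.19790395664754357), np.float64(0.05063793970594866))
```

move_arm --deltas '[[[0,15,4,0,0,0.3,0],[0,40,10,0,0,0.3,0],[0,70,18,0,0,0.3,0],[0,100,26,0,0,0.3,0],[0,130,33,0,0,0.3,0],[0,160,41,0,0,0.3,0],[0,185,47,0,0,0.3,0],[0,198,51,0,0,0.3,0],[0,198,51,0,0,0.3,0],[0,198,51,0,0,0.3,0]]]'

```text
time_s: 10.45
position: [0.6313, 0.1047, 0.321]
orientation: [-1.209, 1.212, 1.211]
contact_force: [0.8, 0.2, -1.9]
gripper_width: 0.0555
```

move_arm --deltas '[[[0,0,0,-10,0,0,0],[0,0,0,-30,0,0,0],[0,0,0,-50,0,0,0],[0,0,0,-70,0,0,0],[0,0,0,-85,0,0,0],[0,0,0,-95,0,0,0],[0,0,0,-100,0,0,0],[0,0,0,-103,0,0,0],[0,0,0,-103,0,0,0],[0,0,0,-103,0,0,0]]]'

```text
time_s: 11.45
position: [0.6318, 0.1048, 0.219]
orientation: [-1.21, 1.21, 1.21]
contact_force: [0.3, 0.0, -1.7]
gripper_width: 0.0554
```

```bash
python3 -c "
from h import *
f,g=held(); show(); print((.632-f[0],.104-f[1]))"
```

```text
lid z 0.0935 n 19391 centre [0.6303 0.1044] rms 0.0002 y ext 0.0798 0.1288 x ext 0.605 0.6506 off [-0.0013 -0.0003]
t 11.5 tcp [0.6318 0.1048 0.2192] grasp [0.6317 0.1046 0.0642] x [-0.001 -0.001 -1.   ] z [-0.     1.    -0.001] F [-0.6 -0.7 -2. ] w 0.05503445808596261 j6 0.06
turn to jaws on y, deg [ 0.05 -0.04 -0.02]
(np.float64(0.0016833559411533194), np.float64(-0.0003543746343826065))
```

move_arm --deltas '[[[0,1.5,0,-4,0,0,0],[0,1.5,0,-8,0,0,0],[0,1.5,0,-10,0,0,0],[0,1.5,0,-11.5,0,0,0],[0,1.5,0,-11.5,0,0,0],[0,1.5,0,-11.5,0,0,0],[1,1.5,0,-11.5,0,0,0],[1,1.5,0,-11.5,0,0,0],[1,1.5,0,-11.5,0,0,0],[1,1.5,0,-11.5,0,0,0]]]'

```text
time_s: 12.5
position: [0.6334, 0.1048, 0.2073]
orientation: [-1.21, 1.21, 1.21]
contact_force: [-0.3, -0.1, -0.0]
gripper_width: 0.0856
```

```bash
python3 -c "
from h import *
show((.4273,-.261,.155))"
```

```text
t 12.5 tcp [0.6334 0.1048 0.2073] grasp [0.6333 0.1047 0.0523] x [-0.001 -0.001 -1.   ] z [-0.     1.    -0.001] F [-0.3 -0.1 -0. ] w 0.08557795852637282 j6 0.06
turn to jaws on y, deg [ 0.05 -0.04 -0.02]
shift mm [-206.  -365.7  102.7]
```

move_arm --deltas '[[[1,0,0,30,0,0,0],[1,0,0,70,0,0,0],[1,0,0,105,0,0,0],[1,-15,-26,105,0,0,0],[1,-35,-62,105,0,0,0],[1,-55,-98,105,0,0,0],[1,-75,-133,105,0,0,0],[1,-95,-169,105,0,0,0],[1,-115,-204,105,0,0,0],[1,-135,-240,105,0,0,0]]]'

```text
time_s: 13.5
position: [0.4974, -0.1364, 0.3123]
orientation: [-1.21, 1.21, 1.209]
contact_force: [1.0, -1.0, -1.1]
gripper_width: 0.0853
```

```bash
python3 -c "
from h import *
show((.4273,-.261,.155))"
```

```text
t 13.5 tcp [ 0.4974 -0.1364  0.3123] grasp [ 0.4974 -0.1366  0.1573] x [-0.    -0.001 -1.   ] z [-0.001  1.    -0.001] F [ 1.  -1.  -1.1] w 0.08528468555775612 j6 -0.4
turn to jaws on y, deg [ 0.07 -0.01 -0.04]
shift mm [ -70.1 -124.4   -2.3]
```

move_arm --deltas '[[[1,-20,-36,-2,0,0,0],[1,-40,-71,-2,0,0,0],[1,-60,-107,-2,0,0,0],[1,-70,-124,-2,0,0,0],[1,-70,-124,-2,0,0,0],[1,-70,-124,-2,0,0,0],[1,-70,-124,-2,0,0,0],[1,-70,-124,-2,0,0,0],[1,-70,-124,-2,0,0,0],[1,-70,-124,-2,0,0,0]]]'

```text
time_s: 14.5
position: [0.4278, -0.2598, 0.3103]
orientation: [-1.211, 1.209, 1.21]
contact_force: [-1.0, -0.4, 0.2]
gripper_width: 0.0853
```

move_arm --deltas '[[[1,0,0,-25,0,0,0],[1,0,0,-50,0,0,0],[1,0,0,-75,0,0,0],[1,0,0,-95,0,0,0],[1,0,0,-105,0,0,0],[1,0,0,-109,0,0,0],[1,0,0,-109,0,0,0],[0,0,0,-109,0,0,0],[0,0,0,-109,0,0,0],[0,0,0,-109,0,0,0]]]'

```text
time_s: 15.5
position: [0.4285, -0.2604, 0.203]
orientation: [-1.214, 1.209, 1.207]
contact_force: [0.2, -0.8, 3.4]
gripper_width: 0.0552
```

```bash
python3 -c "
from h import *
f,g=held(); show()"
```

```text
lid z 0.0771 n 20045 centre [ 0.4266 -0.2612] rms 0.0002 y ext -0.286 -0.2365 x ext 0.4016 0.4483 off [-0.0022 -0.0003]
t 15.55 tcp [ 0.4285 -0.2604  0.203 ] grasp [ 0.4289 -0.2609  0.048 ] x [ 0.002 -0.003 -1.   ] z [-0.002  1.    -0.003] F [0.1 0.2 4. ] w 0.05520813737468962 j6 -0.68
turn to jaws on y, deg [ 0.19  0.14 -0.11]
```

move_arm --deltas '[[[0,0,0,0,0,0,0],[0,0,0,0,0,0,0],[0,0,0,10,0,0,0],[0,0,0,30,0,0,0],[0,0,0,55,0,0,0],[0,0,0,80,0,0,0],[0,0,0,105,0,0,0],[0,0,0,120,0,0,0],[0,10,8,120,0,0,0],[0,30,25,120,0,0,0]]]'

```text
time_s: 16.55
position: [0.4584, -0.2357, 0.3226]
orientation: [-1.212, 1.211, 1.205]
contact_force: [-0.1, -0.0, -2.9]
gripper_width: 0.0552
```

```bash
python3 -c "
from h import *
f,g=held(); show(); print((.621-f[0],-.098-f[1]))"
```

```text
lid z 0.1967 n 20016 centre [ 0.4565 -0.2365] rms 0.0002 y ext -0.2609 -0.2117 x ext 0.4314 0.4779 off [-0.0022 -0.0003]
t 16.6 tcp [ 0.4611 -0.2327  0.3219] grasp [ 0.4619 -0.2325  0.1669] x [ 0.005  0.001 -1.   ] z [-0.003  1.     0.001] F [ 3.1  2.1 -2.1] w 0.0551931655473455 j6 -0.6
turn to jaws on y, deg [-0.07  0.31 -0.18]
(np.float64(0.16447345714503891), np.float64(0.13847746206410294))
```

move_arm --deltas '[[[0,20,17,0,0,0,0],[0,45,38,0,0,0.3,0],[0,70,59,0,0,0.3,0],[0,95,80,0,0,0.3,0],[0,120,101,0,0,0.3,0],[0,145,122,0,0,0.3,0],[0,157,132,0,0,0.3,0],[0,161,135,0,0,0.3,0],[0,161,135,0,0,0.3,0],[0,161,135,0,0,0.3,0]]]'

```text
time_s: 17.6
position: [0.6215, -0.098, 0.3209]
orientation: [-1.209, 1.208, 1.213]
contact_force: [-0.0, 1.3, -2.4]
gripper_width: 0.0551
```

move_arm --deltas '[[[0,0,0,-10,0,0,0],[0,0,0,-30,0,0,0],[0,0,0,-50,0,0,0],[0,0,0,-70,0,0,0],[0,0,0,-85,0,0,0],[0,0,0,-93,0,0,0],[0,0,0,-98,0,0,0],[0,0,0,-101,0,0,0],[0,0,0,-101,0,0,0],[0,0,0,-101,0,0,0]]]'

```text
time_s: 18.6
position: [0.6219, -0.0981, 0.2209]
orientation: [-1.21, 1.207, 1.212]
contact_force: [-1.2, 0.3, -2.7]
gripper_width: 0.0549
```

```bash
python3 -c "
from h import *
f,g=held(); show(); print((.621-f[0],-.098-f[1]))"
```

```text
lid z 0.095 n 20042 centre [ 0.6197 -0.0983] rms 0.0002 y ext -0.1228 -0.0733 x ext 0.5945 0.6411 off [-0.0022 -0.0004]
t 18.65 tcp [ 0.6219 -0.098   0.221 ] grasp [ 0.6219 -0.0979  0.066 ] x [-0.     0.001 -1.   ] z [-0.003  1.     0.001] F [-0.5  0.5 -2.9] w 0.055273440721990065 j6 -0.27
turn to jaws on y, deg [-0.05 -0.02 -0.17]
(np.float64(0.0012818684997570884), np.float64(0.0003217247650235816))
```

move_arm --deltas '[[[0,1,0,-4,0,0,0],[0,1,0,-8,0,0,0],[0,1,0,-11,0,0,0],[0,1,0,-12.5,0,0,0],[0,1,0,-12.5,0,0,0],[0,1,0,-12.5,0,0,0],[1,1,0,-12.5,0,0,0],[1,1,0,-12.5,0,0,0],[1,1,0,-12.5,0,0,0],[1,1,0,-12.5,0,0,0]]]'

```text
time_s: 19.65
position: [0.6231, -0.0981, 0.2085]
orientation: [-1.211, 1.207, 1.212]
contact_force: [-0.0, 0.1, -0.4]
gripper_width: 0.0857
```

```bash
python3 -c "
from h import *
show((.4486,-.0755,.155))"
```

```text
t 19.65 tcp [ 0.6231 -0.0981  0.2085] grasp [ 0.6231 -0.098   0.0535] x [ 0.     0.001 -1.   ] z [-0.003  1.     0.001] F [-0.   0.1 -0.4] w 0.08566609573271441 j6 -0.27
turn to jaws on y, deg [-0.04  0.01 -0.17]
shift mm [-174.5   22.5  101.5]
```

move_arm --deltas '[[[1,0,0,30,0,0,0],[1,0,0,65,0,0,0],[1,0,0,101,0,0,0],[1,-30,4,101,0,0,0],[1,-70,9,101,0,0,0],[1,-110,14,101,0,0,0],[1,-145,18,101,0,0,0],[1,-174,22.5,101,0,0,0],[1,-174,22.5,101,0,0,0],[1,-174,22.5,101,0,0,0]]]'

```text
time_s: 20.65
position: [0.449, -0.0756, 0.3098]
orientation: [-1.212, 1.206, 1.21]
contact_force: [0.1, 0.2, -0.8]
gripper_width: 0.085
```

```bash
python3 - <<'E'
from h import *
show((.4486,-.0755,.05))
m=arm.camera_model("wrist")
p,d=arm.capture("wrist"); cv2.imwrite("pics/w3.png",p)
W=world("wrist",d,m)
k=(abs(W[...,0]-.4486)<.05)&(abs(W[...,1]+.0755)<.05)&(W[...,2]>.074)&(W[...,2]<.086)
q=W[k];print(len(q),cv2.minEnclosingCircle(q[:,:2].astype(np.float32)),q[:,2].max())
E
```

```text
t 20.65 tcp [ 0.449  -0.0756  0.3098] grasp [ 0.4493 -0.0756  0.1548] x [ 0.002  0.    -1.   ] z [-0.003  1.     0.   ] F [ 0.1  0.2 -0.8] w 0.0850030589573761 j6 -0.32
turn to jaws on y, deg [-0.01  0.11 -0.16]
shift mm [-7.000e-01  1.000e-01 -1.048e+02]
2646 ((0.4485762417316437, -0.07518443465232849), 0.02993660233914852) 0.0822049327368669
```

View pics/w3.png

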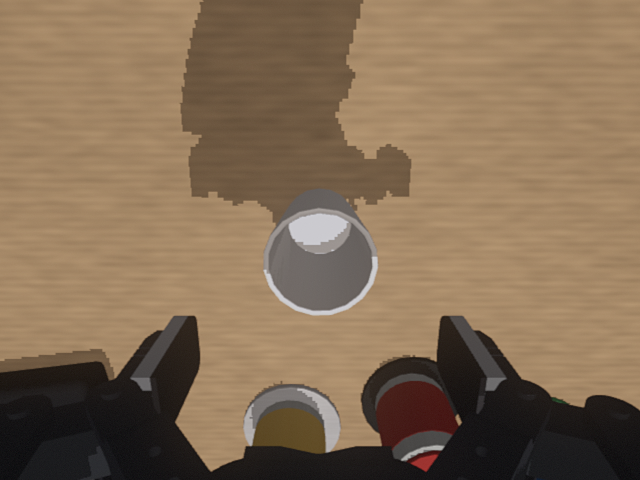

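The cup rim at (320,260) is centred between the fingers, and the yellow and red tins stand on their discs behind it. Gripping gently.

move_arm --deltas '[[[1,-1,0,-25,0,0,0],[1,-1,0,-50,0,0,0],[1,-1,0,-75,0,0,0],[1,-1,0,-92,0,0,0],[1,-1,0,-101,0,0,0],[1,-1,0,-105,0,0,0],[1,-1,0,-105,0,0,0],[0,-1,0,-105,0,0,0],[0,-1,0,-105,0,0,0],[0,-1,0,-105,0,0,0]]]' --squeeze 25

```text
time_s: 21.7
position: [0.4494, -0.076, 0.2064]
orientation: [-1.214, 1.204, 1.208]
contact_force: [0.3, -0.8, 4.6]
gripper_width: 0.0571
```

move_arm --deltas '[[[0,0,0,0,0,0,0],[0,0,0,0,0,0,0],[0,0,0,5,0,0,0],[0,0,0,20,0,0,0],[0,0,0,40,0,0,0],[0,0,0,60,0,0,0],[0,0,0,80,0,0,0],[0,0,0,95,0,0,0],[0,0,0,100,0,0,0],[0,0,0,100,0,0,0]]]'

```text
time_s: 22.7
position: [0.4497, -0.0761, 0.3072]
orientation: [-1.215, 1.204, 1.206]
contact_force: [-0.3, 0.2, -1.2]
gripper_width: 0.0576
```

```bash
cat >> h.py <<'E'
def cup(tag):
    s=arm.sense(); R=Ro.from_rotvec(s["orientation"]).as_matrix(); g=s["position"]+R[:,0]*.155
    m=arm.camera_model("wrist"); p,d=arm.capture("wrist"); cv2.imwrite(f"pics/{tag}.png",p); W=world("wrist",d,m)
    k=(np.abs(W[...,:2]-g[:2]).max(-1)<.04)&(W[...,2]>g[2]+.015)&(W[...,2]<g[2]+.045)
    z=np.percentile(W[k][:,2],95); k&=(W[...,2]>z-.003); 
    q=W[k][:,:2]; x,y=q.T; yb=np.round(y,3); e=np.array([(x[yb==b].min(),b) for b in np.unique(yb)]); e=e[e[:,0]<g[0]]
    f=least_squares(lambda c:np.hypot(e[:,0]-c[0],e[:,1]-c[1])-.030,g[:2]+[-.003,0],loss="soft_l1",f_scale=.001)
    print("rim z",z.round(4),"n",k.sum(),"centre",f.x.round(4),"rms",np.sqrt(np.mean(f.fun**2)).round(4),"xmin",x.min().round(4),"off",(f.x-g[:2]).round(4),"to pan mm",(1000*(np.array([.6275,-.295])-f.x)).round(1))
E
python3 -c "
from h import *
cup('w4'); show()"
```

```text
rim z 0.1933 n 1806 centre [ 0.4384 -0.0762] rms 0.0053 xmin 0.4372 off [-0.0123 -0.    ] to pan mm [ 189.1 -218.8]
t 22.75 tcp [ 0.4494 -0.076   0.3062] grasp [ 0.4501 -0.076   0.1512] x [ 0.005 -0.    -1.   ] z [-0.003  1.    -0.   ] F [-0.1 -0.2 -1.8] w 0.05742897715401824 j6 -0.32
turn to jaws on y, deg [ 0.02  0.28 -0.16]
```

View pics/w4.png

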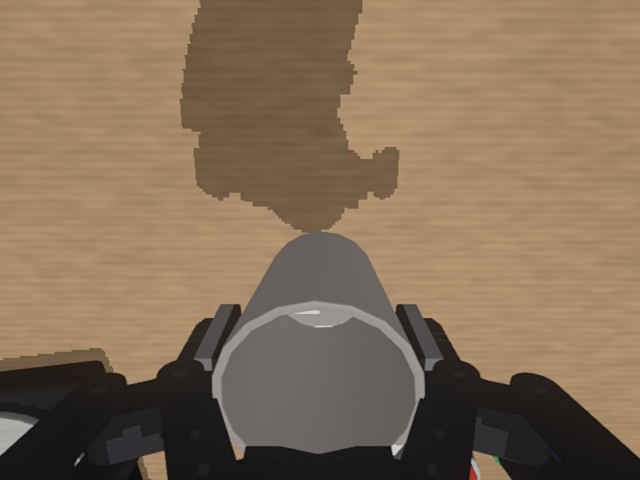

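The cup is held upright, rim centre near (318,382). The fit caught the gripper body, so I'll cap the height.

```bash
sed -i 's/g\[2\]+.045)/g[2]+.034)/' h.py; python3 -c "
from h import *
cup('w5'); show()"
```

```text
rim z 0.1821 n 5118 centre [ 0.4483 -0.0764] rms 0.004 xmin 0.4184 off [-0.0018 -0.0004] to pan mm [ 179.2 -218.6]
t 22.8 tcp [ 0.4492 -0.0759  0.3056] grasp [ 0.4497 -0.0759  0.1506] x [ 0.004  0.    -1.   ] z [-0.003  1.     0.   ] F [-0.8  0.1 -0.9] w 0.05746230163259073 j6 -0.32
turn to jaws on y, deg [-0.    0.21 -0.16]
```

move_arm --deltas '[[[0,10,-12,10,0,0,0],[0,30,-37,20,0,0.2,-0.1],[0,55,-67,20,0,0.2,-0.1],[0,80,-98,20,0,0.2,-0.1],[0,105,-128,20,0,0.2,-0.1],[0,130,-159,20,0,0.2,-0.1],[0,155,-189,20,0,0.2,-0.1],[0,172,-210,20,0,0.2,-0.1],[0,179,-218.5,20,0,0.2,-0.1],[0,179,-218.5,20,0,0.2,-0.1]]]'

```text
time_s: 23.8
position: [0.6284, -0.2958, 0.3225]
orientation: [-1.206, 1.21, 1.212]
contact_force: [0.3, 1.0, -0.7]
gripper_width: 0.057
```

move_arm --deltas '[[[0,0,0,-8,0,0,0],[0,0,0,-18,0,0,0],[0,0,0,-28,0,0,0],[0,0,0,-38,0,0,0],[0,0,0,-46,0,0,0],[0,0,0,-51,0,0,0],[0,0,0,-54,0,0,0],[0,0,0,-55,0,0,0],[0,0,0,-55,0,0,0],[0,0,0,-55,0,0,0]]]'

```text
time_s: 24.8
position: [0.6286, -0.2959, 0.2682]
orientation: [-1.207, 1.21, 1.211]
contact_force: [-0.5, -0.1, -0.2]
gripper_width: 0.0574
```

```bash
python3 -c "
from h import *
cup('w6'); show()
p,d=arm.capture('scene'); cv2.imwrite('pics/s6.png',cv2.resize(p[100:300,60:360],None,fx=2.5,fy=2.5))"
```

```text
rim z 0.1441 n 4993 centre [ 0.6267 -0.2963] rms 0.0039 xmin 0.5966 off [-0.0016 -0.0006] to pan mm [0.8 1.3]
t 24.85 tcp [ 0.6286 -0.2959  0.2682] grasp [ 0.6283 -0.2957  0.1132] x [-0.002  0.001 -1.   ] z [0.    1.    0.001] F [-0.1  0.7  0. ] w 0.05746356807174949 j6 -0.54
turn to jaws on y, deg [-0.06 -0.11  0.02]
```

View pics/s6.png

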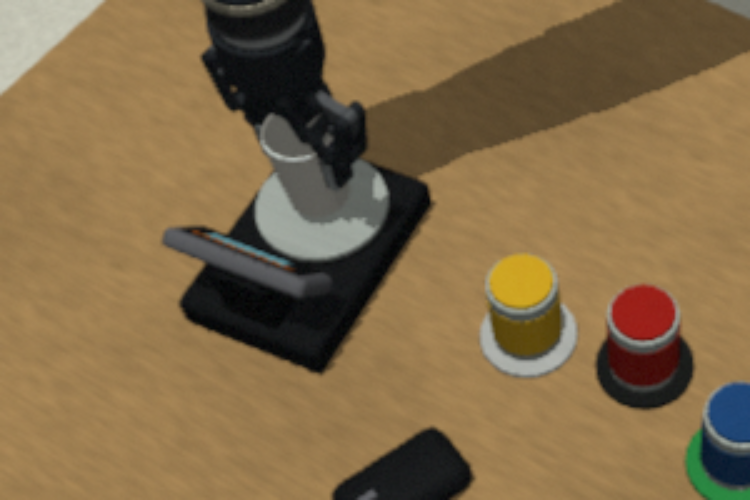

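Cup is over the pan about 12 mm up, and the tins stand on their discs (yellow 525,300; red 645,335; blue 740,430). Lowering slowly.

move_arm --deltas '[[[0,0.5,1,-2,0,0,0],[0,0.5,1,-4,0,0,0],[0,0.5,1,-6,0,0,0],[0,0.5,1,-8,0,0,0],[0,0.5,1,-9,0,0,0],[0,0.5,1,-9.5,0,0,0],[0,0.5,1,-10,0,0,0],[0,0.5,1,-10.5,0,0,0],[0,0.5,1,-11,0,0,0],[0,0.5,1,-11,0,0,0]]]'

```text
time_s: 25.9
position: [0.6291, -0.2949, 0.2571]
orientation: [-1.207, 1.21, 1.211]
contact_force: [0.0, -0.1, -1.4]
gripper_width: 0.0578
```

```bash
python3 -c "
from h import *
cup('w7'); show()"
```

```text
rim z 0.1329 n 5184 centre [ 0.6272 -0.2952] rms 0.004 xmin 0.5971 off [-0.0016 -0.0005] to pan mm [0.3 0.2]
t 25.95 tcp [ 0.6291 -0.2949  0.2572] grasp [ 0.6288 -0.2947  0.1022] x [-0.002  0.001 -1.   ] z [0.    1.    0.001] F [-0.3  0.8 -0.1] w 0.05739281947226291 j6 -0.53
turn to jaws on y, deg [-0.06 -0.11  0.03]
```

Still about 1–2 mm up; easing down in 0.3 mm rows.

move_arm --deltas '[[[0,0,0,-0.3,0,0,0],[0,0,0,-0.5,0,0,0],[0,0,0,-0.8,0,0,0],[0,0,0,-1,0,0,0],[0,0,0,-1.2,0,0,0],[0,0,0,-1.3,0,0,0],[0,0,0,-1.3,0,0,0],[0,0,0,-1.3,0,0,0],[0,0,0,-1.3,0,0,0],[0,0,0,-1.3,0,0,0]]]'

```text
time_s: 26.95
position: [0.6292, -0.2948, 0.2565]
orientation: [-1.208, 1.21, 1.21]
contact_force: [-1.2, 1.0, 4.9]
gripper_width: 0.0575
```

```bash
python3 -c "
from h import *
cup('w8'); show()"
```

```text
rim z 0.1324 n 5251 centre [ 0.6274 -0.2952] rms 0.0039 xmin 0.5973 off [-0.0016 -0.0005] to pan mm [0.1 0.2]
t 27.0 tcp [ 0.6292 -0.2948  0.2566] grasp [ 0.629  -0.2947  0.1016] x [-0.001  0.001 -1.   ] z [0.    1.    0.001] F [-0.8  2.2  4.7] w 0.057803667608959004 j6 -0.53
turn to jaws on y, deg [-0.05 -0.07  0.02]
```

Contact felt at about 5 N. Releasing, then lifting.

move_arm --deltas '[[[0,0,0,0,0,0,0],[1,0,0,0,0,0,0],[1,0,0,0,0,0,0],[1,0,0,0,0,0,0],[1,0,0,0,0,0,0],[1,0,0,10,0,0,0],[1,0,0,30,0,0,0],[1,0,0,60,0,0,0],[1,0,0,90,0,0,0],[1,0,0,100,0,0,0]]]'

```text
time_s: 28.0
position: [0.6297, -0.2952, 0.3621]
orientation: [-1.214, 1.208, 1.203]
contact_force: [0.0, -1.0, -0.0]
gripper_width: 0.0853
```

move_arm --deltas '[[[1,-25,5,20,0,0,0],[1,-55,10,20,0,0,0],[1,-90,15,20,0,0,0],[1,-125,20,20,0,0,0],[1,-160,25,20,0,0,0],[1,-195,30,20,0,0,0],[1,-230,35,20,0,0,0],[1,-260,40,20,0,0,0],[1,-270,40,20,0,0,0],[1,-270,40,20,0,0,0]]]'

```text
time_s: 29.0
position: [0.359, -0.2552, 0.3823]
orientation: [-1.214, 1.208, 1.201]
contact_force: [0.6, -0.1, -0.2]
gripper_width: 0.0853
```

```bash
python3 - <<'E'
from h import *
show()
p,d=arm.capture("top"); cv2.imwrite("pics/top9.png",p); W=world("top",d)
def fit(n,c,zlo,zhi,tgt,r=.045):
    q=W[(np.hypot(W[...,0]-c[0],W[...,1]-c[1])<r)&(W[...,2]>zlo)&(W[...,2]<zhi)]
    o,rad=cv2.minEnclosingCircle(q[:,:2].astype(np.float32)); print(n,len(q),np.round(o,4),round(rad,4),"z",np.median(q[:,2]).round(4),"err mm",(1000*(np.array(o)-tgt)).round(1))
for n,c in(("yellow",(.621,-.098)),("red",(.595,-.002)),("blue",(.632,.104))): fit(n,c,.072,.095,c)
fit("cup",(.6275,-.295),.122,.14,(.6275,-.295)); fit("can",(.6166,.292),.08,.11,(.6166,.292),.06); fit("mouse",(.7889,-.0954),.015,.05,(.7889,-.0954),.07)
E
```

```text
t 29.0 tcp [ 0.359  -0.2552  0.3823] grasp [ 0.36   -0.2558  0.2273] x [ 0.006 -0.004 -1.   ] z [ 0.002  1.    -0.004] F [ 0.6 -0.1 -0.2] w 0.0852886451740593 j6 -0.77
turn to jaws on y, deg [0.22 0.37 0.1 ]
yellow 697 [ 0.6209 -0.0979] 0.0282 z 0.0824 err mm [-0.1  0.1]
red 698 [ 0.5955 -0.0027] 0.028 z 0.0822 err mm [ 0.5 -0.7]
blue 693 [0.6316 0.1045] 0.0282 z 0.0818 err mm [-0.4  0.5]
cup 289 [ 0.6271 -0.2935] 0.0307 z 0.1302 err mm [-0.4  1.5]
can 1726 [0.6155 0.2927] 0.0437 z 0.0929 err mm [-1.1  0.7]
mouse 1306 [ 0.788  -0.0968] 0.0517 z 0.0297 err mm [-0.9 -1.4]
```

View pics/top9.png

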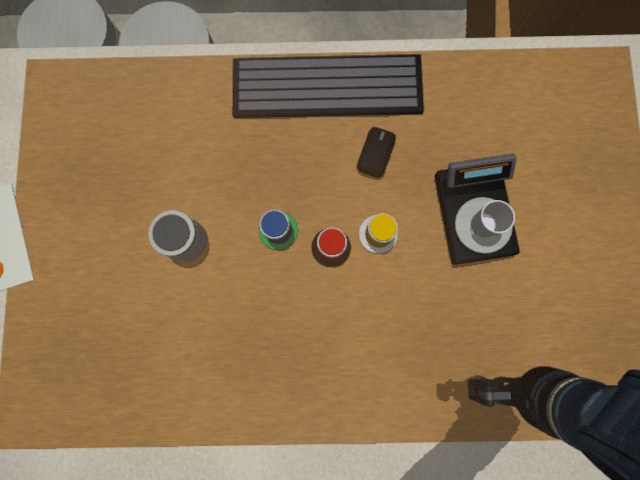

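All four stand in place, upright, and the arm is clear. Handing in.

```bash
python3 -c "
from h import *
print(arm.finish_job())"
```

```text
the job is handed in; nothing more can be done
None
```

The job is set out and handed in at about 29 s. The yellow tin is on the grey disc nearest the balance, the red on the black disc in the middle, and the blue on the green disc farthest away. The cup stands on the pan.

- **Placement:** the last top-camera check put every tin within 1 mm of its disc centre and the cup within about 1.6 mm of the pan centre. Lid heights were about 82 mm and the cup rim about 130 mm, as expected for objects standing on their supports.
- **Balance:** the cup touched down at about 5 N at the wrist, well under the 40 N limit.
- **Bystanders:** the paint can and mouse read within 2 mm of where they started, which is within measurement noise. The arm was clear of everything.
- **Checks that disagreed:** my first fit of the held red tin used a lid edge hidden by the gripper. My first fit of the held cup caught the gripper body. I corrected both before placing anything. The cup-rim fit still had a 4 mm residual, but the rim's near edge and the final top view agreed with it.

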